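# Line up three modules and hold the test selector at its third click

## Robot

A 6-joint arm with a two-finger parallel gripper is mounted at the origin on the work surface. World frame = base frame: x ahead of the robot, y to its left, z up, the work surface at z = 0. Lengths are in m, angles in degrees, forces in N, time in s.
With the tool pointing down it reaches from about 0.375 to 0.9 m from the base axis. Payload 3.1 kg.
Tool frame: the origin (TCP) lies on the centre line of the jaws, within the pads' length; the fingertips stand finger_overhang ahead of it and the grasp point (between the pads) lies 5 mm behind it (finger_overhang is the distance from the TCP to the fingertips, in m); z points along the fingers, y is the line along which they close (so a half turn about z gives the same grasp; the last joint's range is limited). The gripper opens to 87 mm and grips with 3 to 60 N. Pads are 19 mm wide; open, the fingers measure 117 mm over their backs; the gripper's body (75 mm by 190 mm) begins 51 mm behind the grasp point.
Start: joints at [-10.227, 30.224, 82.088, -0, 67.689, -10.227], TCP at [0.625, 0, 0.198] pointing down, gripper open.
Joint ranges: [-176.69, 176.69], [-43.24, 126.21], [12.49, 139.97], [-82, 262], [0, 151.66], [-163.58, 163.58]. Speed limits (degrees/s): [159.86, 159.86, 180, 180, 180, 180].

## Interface

Orientations are given as a 3x3 rotation matrix whose columns are the frame's x, y, z axes.
In Python, from rig import read_state, capture, calibration, hand_in, finger_overhang gives the robot as it stands.
- The arm moves only by the tool send_rows, never from a script. Its argument "plan" is a list of rows, each a list of 5 numbers: the closure in counts, from 0 (fully open) to 255 (shut), then the shift along the tool's x, y, z in m, then the turn about the tool's z in rad. A call has 1 to 20 rows; each row shifts and turns the commanded pose from where the row before left it, along the tool's axes as they then stand; what a row does not reach is not made up. A row lasts 1/12 s, in which the tool goes at most 41.7 mm and 7.16 degrees, less where a joint would pass 70% of its speed; a pose out of reach is approached as far as the arm can. A call is refused whole if a number of a shift passes 0.0417 or a number of a turn 0.125, either way. A call with a gripper value outside its range is refused whole. The fingers move at their own pace and stop on an object; the grip force is fixed at half the most. Time passes only in rows, so rows that do not move let the fingers close. It gives the time, the measured TCP pose, the force, the opening and the grip force at its end, in the units of the state.
- read_state(): the state, without advancing time (a new reading comes with each control period).
- capture(name): name is "scene" or "side" or "wrist"; returns (picture, depth): 384x512x3 uint8, blue, green, red; 384x512 float32, m along the optical axis (not along the pixel's ray), 0 where there is no reading.
- calibration(name): a dict with "fx", "fy", "cx", "cy" (pixels), "xyz" and "rotation" of the camera in the world. Camera axes: x right, y down, z forward; pixel columns grow to the right and rows downward; lengths in m; the calibration is good to about 2 mm. A picture is of the moment at which its call begins: read the wrist's pose just before it. calibration takes no time and is no camera call; for the wrist camera it gives the pose at the moment of the call.
- hand_in(): hands the job in; it is judged then, once.
The state is a dict: "time_s": time; "joint_positions": joint angles; "qvel": joint speeds; "tau": joint torques, N m; "position": TCP position; "tcp_rot": TCP orientation; "force": force on the tool from outside, world axes, zero at the start; "moment": the same for the moment, N m; "opening": opening from 0.0 (shut) to 1.0 (fully open); "grasp_force": force on a finger pad.
Only numpy, scipy, OpenCV 4.12 (cv2) and the standard library are available. Lean on these libraries where they do the work, as an engineer would, in place of code of your own. Each camera call takes 0.05 s, during which the arm holds its last target. There are 200 camera calls.

## Task

Nudge the three blue modules on the test jig into an even row, each squarely on the white pad just ahead of it and touching the back fence. Then grip the clicking selector knob, turn it clockwise by feel to the third click (the red mark) without going past it, and finish while still holding it there: it slips back if let go. Leave the multimeter, the screwdriver and the solder spool alone, and tip nothing over.

Things in the scene. Friction and masses are not known exactly. Their poses are not given: they have to be found in the camera images.
- jig: Fixed aluminium test jig: plate 150 (x) by 250 (y) by 6 mm on the bench, left or right of the selector, turned a little. Origin at the centre of its underside; its x points away from the robot, to the fence: a dark steel bar along y, 12 mm thick, its top 16 mm above the bench (10 above the plate), its face towards the robot at x = 48 mm.
- pad_0 (a point): Centre of the left (+y) white printed pad (36 mm in x by 40 mm in y, flat) on the top face of the jig's plate, 6 mm above the bench, with the jig's axes; at jig x = 30 mm, y = 75 mm. A module squarely on the pad has its origin here and touches the fence.
- pad_1 (a point): Centre of the middle white printed pad (36 mm in x by 40 mm in y, flat) on the top face of the jig's plate, 6 mm above the bench, with the jig's axes; at jig x = 30 mm, y = 0 mm. A module squarely on the pad has its origin here and touches the fence.
- pad_2 (a point): Centre of the right (-y) white printed pad (36 mm in x by 40 mm in y, flat) on the top face of the jig's plate, 6 mm above the bench, with the jig's axes; at jig x = 30 mm, y = -75 mm. A module squarely on the pad has its origin here and touches the fence.
- module_a: Loose blue plastic module, 36 mm (its x) by 40 mm (its y) by 46 mm high, 80 to 170 g, white label and four brass dots on top. Origin at the centre of its underside; z up. It starts standing on the jig's plate short of the left pad, askew. It belongs on that pad.
- module_b: Loose blue plastic module, 36 mm (its x) by 40 mm (its y) by 46 mm high, 80 to 170 g, white label and four brass dots on top. Origin at the centre of its underside; z up. It starts standing on the jig's plate short of the middle pad, askew. It belongs on that pad.
- module_c: Loose blue plastic module, 36 mm (its x) by 40 mm (its y) by 46 mm high, 80 to 170 g, white label and four brass dots on top. Origin at the centre of its underside; z up. It starts standing on the jig's plate short of the right pad, askew. It belongs on that pad.
- selector: Fixed blue selector box, 110 by 110 mm, 60 mm high, ivory top, black and red tick marks round the knob at the 0 to 5th clicks (the red, larger one is the third). Origin at the centre of its underside; at knob value 0 the knob's bar lies along its x, the white pointer to -x.
- knob_bar: The knob's upright grip, a grey bar 46 mm long (its x) by 14 mm thick (its y), between 73 and 105 mm above the bench, with a white pointer line at its -x end, on a black disc of radius 23 mm (top 73 mm above the bench). Origin on the knob's axis, 65 mm above the bench; turns with the knob.
- knob_grip (a point): Point on the knob's vertical axis, 91 mm above the bench, in the middle of the bar's height: where to grip. Axes turn with the bar.
- knob (a joint): Knob angle, rad: 0 at the start, growing clockwise from above. Stops every 0.419 (24 deg): 0.419, 0.838, third 1.257, two more, hard end at 2.18. Detent of +-0.15 N m plus return spring of 0.143 N m/rad: resistance peaks (0.16, 0.22, 0.28 N m) 0.31 before each stop, then falls away, lowest 0.1 before it (-0.1, -0.04, 0.02). Let go, it stays in stops 1 and 2 but slips back from the third.
- multimeter: Bystander: loose yellow multimeter lying flat, 150 by 75 by 34 mm, origin under its centre. Leave alone.
- screwdriver: Bystander: loose screwdriver with a red handle, about 0.2 m long, lying on the bench at the far left. Leave alone.
- spool: Bystander: loose green solder spool, 60 mm across, 44 mm high, origin under its centre. Leave alone.
Things that resemble listed ones, but are neither listed nor needed, are in the scene too. What is shaped like the selector but brown or orange is not meant.

How it is judged:
By the outcome, as a careful person would: the job done as asked, in the order asked, and still so for the second after the job is handed in, while the arm keeps its last pose, push and grip.
It also fails if it takes over 67 s, if anything falls off the work surface, if the arm or the gripper's body presses on something with over 40 N, if the wrist force passes 120 N, or if a joint passes its speed limit or range.

## Working session

There is one attempt and no reset: what is moved stays moved. The work goes in short steps, Python scripts to look and compute and a tool call to move; the robot and the scene stay as the last step left them, time stands still between calls to the robot, and variables do not carry over. Pictures are saved under pics/ and viewed, at most 10 in all, crops included, and the job is handed in when it is done.

Besides the shell and the picture viewer there is one more tool, called after "Emit:" in YAML: its name, and indented under it one key for each argument. send_rows: Moves the arm, as the interface text tells. Its arguments: {"type":"object","properties":{"plan":{"type":"array","items":{"type":"array","items":{"type":"number"}}}},"required":["plan"]}

```bash
ls; mkdir -p pics
python3 - <<'E'
from rig import *
import cv2
s=read_state();print(s['time_s'],s['position'],s['tcp_rot'],finger_overhang,s['opening'])
for n in("scene","side"):
    p,d=capture(n);cv2.imwrite(f"pics/{n}0.png",p);c=calibration(n);print(n,c)
E
```

```text
pics
0.0 [6.24208765e-01 1.72470485e-04 1.97479574e-01] [[-3.93080212e-05  9.99997714e-01 -2.13783522e-03]
 [ 9.99999937e-01  4.00601428e-05  3.51772857e-04]
 [ 3.51857695e-04 -2.13782125e-03 -9.99997653e-01]] 0.014 0.9996139210810165
scene {'fx': 480.25104516592074, 'fy': 480.25104516592074, 'cx': 252.99425770990035, 'cy': 193.84396825518743, 'xyz': array([1.81249699, 0.14658151, 0.90007159]), 'rotation': array([[-1.02549895e-01,  5.34366902e-01, -8.39008661e-01],
       [ 9.94727861e-01,  5.51132137e-02, -8.64813014e-02],
       [ 2.77185570e-05, -8.43453939e-01, -5.37201500e-01]])}
side {'fx': 440.10215358641227, 'fy': 440.10215358641227, 'cx': 254.72297458209997, 'cy': 197.84336237018832, 'xyz': array([ 0.33854384, -0.94752768,  1.09290681]), 'rotation': array([[ 0.97502696, -0.1697394 ,  0.1432165 ],
       [-0.22171835, -0.70685433,  0.67171269],
       [-0.01278291, -0.6866917 , -0.72683636]])}
```

View pics/scene0.png

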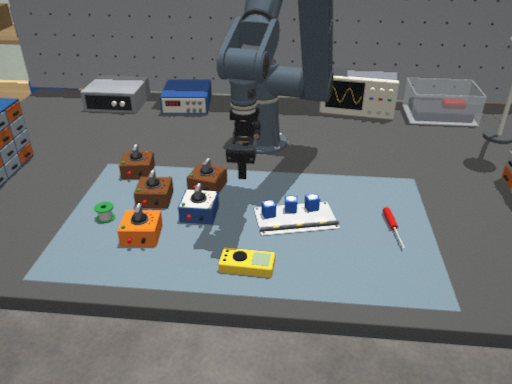

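View pics/side0.png

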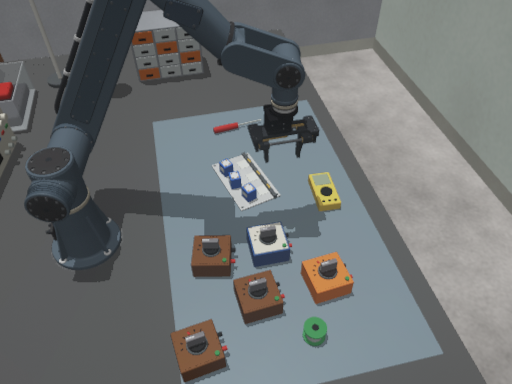

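Scene view: ivory-topped blue selector at (199,206). It could be mistaken for the brown boxes at (138,165), (154,192) and (207,180) or the orange one at (140,228). The jig with three blue modules is at (295,215), modules at (269,209), (291,204) and (312,203). The multimeter is at (247,262), the spool at (104,210) and the screwdriver at (392,225). In the side view the selector is at (268,243) and the jig at (245,180).

```bash
cat > h.py <<'E'
from rig import *
import cv2, numpy as np
def cloud(d,c):
    v,u=np.mgrid[:d.shape[0],:d.shape[1]]
    P=np.dstack([(u-c['cx'])/c['fx']*d,(v-c['cy'])/c['fy']*d,d])
    return P@c['rotation'].T+c['xyz']
def ray(uv,c,z):
    uv=np.atleast_2d(uv).astype(float)
    r=np.c_[(uv[:,0]-c['cx'])/c['fx'],(uv[:,1]-c['cy'])/c['fy'],np.ones(len(uv))]@c['rotation'].T
    return c['xyz']+r*((z-c['xyz'][2])/r[:,2])[:,None]
def shot(n,name):
    c=calibration(n);p,d=capture(n);cv2.imwrite(f"pics/{name}.png",p);return p,d,c
E
python3 - <<'E'
from h import *
np.set_printoptions(precision=4,suppress=True)
p,d,c=shot("side","side1");X=cloud(d,c)
hsv=cv2.cvtColor(p,cv2.COLOR_BGR2HSV)
b=cv2.inRange(hsv,(105,150,60),(130,255,255))
n,l,st,ce=cv2.connectedComponentsWithStats(b)
for i in range(1,n):
    if st[i,4]>40:
        q=X[(l==i)&(d>0)];print(st[i],ce[i],q.mean(0),q.min(0),q.max(0))
for u,v in[(268,232),(268,243),(238,170),(258,195),(325,191)]:print(u,v,X[v,u])
p,d,c=shot("wrist","w0");print(c['xyz'],c['rotation'],c['fx'])
E
```

```text
268 232 [ 0.543  -0.1652  0.0921]
268 243 [ 0.539  -0.1824  0.0628]
238 170 [0.524  0.2023 0.0096]
258 195 [0.5664 0.0664 0.007 ]
325 191 [0.781  0.0022 0.0392]
[0.6247 0.0658 0.3836] [[ 1.     -0.0002 -0.0026]
 [-0.0008 -0.9709 -0.2394]
 [-0.0025  0.2394 -0.9709]] 314.10263264570335
```

View pics/w0.png

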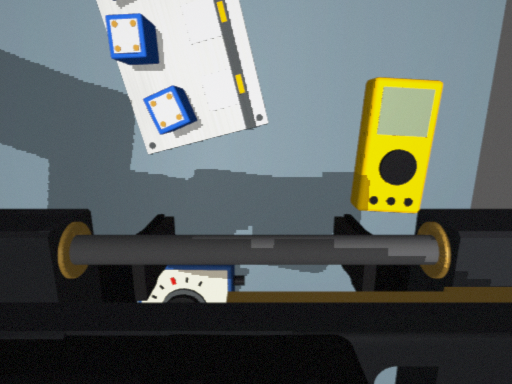

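The wrist view from above shows two modules at (130,38) and (168,110) on the jig, with the fence from (245,125) up to (220,0). The jig's x points roughly world +x, turned about 12° counter-clockwise. The selector corner with its ticks is at (190,285). I'll move over the jig and turn the jaws along its y.

Emit:
send_rows:
  plan:
    - [0,0.033,0,0,0]
    - [0,0.033,0,0,0]
    - [0,0.033,0,0,0]
    - [0,0.033,0,0,0]
    - [0,0,0,0,-0.12]
    - [0,0,0,0,-0.12]
    - [0,0,0,0,-0.12]
    - [0,0,0,0,-0.12]
    - [0,0,0,0,-0.12]
    - [0,0,0,0,-0.12]
    - [0,0,0,0,-0.12]
    - [0,0,0,0,-0.12]
    - [0,0,0,0,-0.12]
    - [0,0,0,0,-0.12]
    - [0,0,0,0,-0.12]
    - [0,0,0,0,-0.12]
    - [0,0,0,0,-0.12]
    - [0,0,0,0,-0.12]
    - [0,0,0,0,-0.12]

```text
time_s: 1.78
position: [0.6247, 0.132, 0.1981]
tcp_rot: [[-0.972, -0.233, -0.001], [-0.233, 0.972, -0.0], [0.001, 0.0, -1.0]]
force: [-0.5, 0.4, -0.3]
opening: 1.001
grasp_force: 0.0
```

Run:
```python
from h import *
np.set_printoptions(precision=4,suppress=True)
s=read_state();print(s['time_s'],s['position'],s['tcp_rot'],s['joint_positions'])
p,d,c=shot("wrist","w1");print(c['xyz'])
```

```text
1.7833 [0.6247 0.132  0.1981] [[-0.9725 -0.233  -0.0007]
 [-0.233   0.9725 -0.    ]
 [ 0.0007  0.0001 -1.    ]] [   1.9212   31.3245   80.0111    0.0008   68.7034 -101.5507]
[0.5613 0.1171 0.384 ]
```

View pics/w1.png

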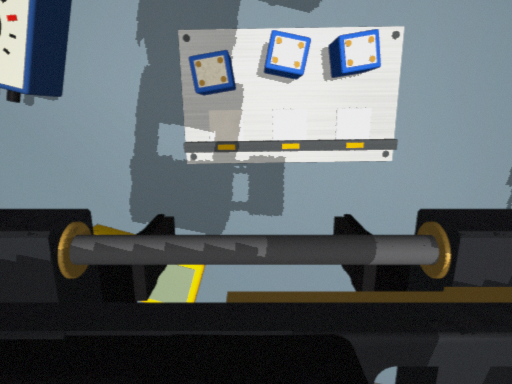

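The wrist picture shows the whole jig: module c at (212,72), b at (288,54) and a at (356,52). The fence is at row 146 and the pads are at about (225,123), (290,123) and (353,123). The image's right is jig +y. Next I measure by height masks and contours.

```bash
cat > jig.py <<'E'
from h import *
np.set_printoptions(precision=4,suppress=True)
def measure(p,d,c):
    X=cloud(d,c);z=X[...,2];hsv=cv2.cvtColor(p,cv2.COLOR_BGR2HSV)
    roi=np.zeros(z.shape,bool);roi[:200]=1
    # modules: top faces by height
    m=((z>.044)&(z<.058)&roi&(d>0)).astype(np.uint8)
    out=[]
    cs,_=cv2.findContours(m,cv2.RETR_EXTERNAL,cv2.CHAIN_APPROX_NONE)
    for k in cs:
        if 500<cv2.contourArea(k)<4000:
            W=ray(k[:,0,:],c,.052)[:,:2]
            r=cv2.minAreaRect((W*1000).astype(np.float32))
            zz=np.median(z[cv2.drawContours(m*0,[k],-1,1,-1)>0])
            out.append((r,zz,k[:,0].mean(0)))
    return X,hsv,out
E
python3 - <<'E'
from jig import *
c=calibration("wrist");p,d=capture("wrist")
X,hsv,out=measure(p,d,c)
for r,zz,k in out:print(k,r,zz)
y=cv2.inRange(hsv,(20,150,120),(35,255,255));y[200:]=0
for k in cv2.findContours(y,0,1)[0]:
    if cv2.contourArea(k)>20:
        M=cv2.moments(k);uv=[M['m10']/M['m00'],M['m01']/M['m00']];print('y',uv,ray(uv,c,.016),X[int(uv[1]),int(uv[0])])
for uv in [(186,38),(395,35),(386,154),(193,156),(215,50),(320,120),(254,95)]:print(uv,ray(uv,c,.006),X[uv[1],uv[0]])
# fence edge rows (robot-side)
g=cv2.cvtColor(p,cv2.COLOR_BGR2GRAY)
for u in (205,260,320,380):print(u,g[130:166,u])
# brown dots
E
```

```text
[211.3904  71.1027] ((534.2042846679688, 67.17108154296875), (36.132545471191406, 39.879791259765625), 22.802614212036133) 0.05181671795711912
[287.5676  52.6081] ((499.6888732910156, 136.54856872558594), (36.44561767578125, 39.668251037597656), 2.488661289215088) 0.05186468511991346
[358.9408  51.5197] ((482.09771728515625, 204.27105712890625), (36.16447067260742, 41.5260009765625), 22.22430419921875) 0.051955931766148766
[35.1508 47.6111] ((553.8167114257812, -104.579345703125), (15.18964672088623, 90.52208709716797), 86.57479095458984) 0.05193260348408463
y [290.43950617283946, 145.98765432098764] [[0.5898 0.1683 0.016 ]] [0.5889 0.1677 0.0146]
y [225.60436137071648, 146.66666666666666] [[0.6084 0.0949 0.016 ]] [0.6079 0.094  0.0157]
y [354.5604938271605, 145.01234567901233] [[0.5711 0.2408 0.016 ]] [0.5712 0.2399 0.0169]
(186, 38) [[0.5027 0.0258 0.006 ]] [0.5026 0.0256 0.0052]
(395, 35) [[0.4451 0.25   0.006 ]] [0.4455 0.2495 0.0074]
(386, 154) [[0.5727 0.2844 0.006 ]] [0.5727 0.2844 0.0061]
(193, 156) [[0.63   0.0584 0.006 ]] [0.6299 0.0586 0.0068]
(215, 50) [[0.5073 0.0596 0.006 ]] [0.5074 0.0598 0.0071]
(320, 120) [[0.553  0.1955 0.006 ]] [0.5529 0.1958 0.0047]
(254, 95) [[0.5439 0.1134 0.006 ]] [0.5439 0.1134 0.0069]
205 [162 224 230 230 232 231 229 229 231 231 224 109  87  94  96  94  91  92
  94  91  90 111 188 229 234 232 231 232 229 191 179 156 152 103  95  95]
260 [231 230 232 234 231 230 232 234 232 228 184  84  90  93  90  91  90  90
  90  88  92 125 229 232 226 163 149 147 151 150 148 148 144 100  91  94]
320 [228 229 228 228 228 232 234 234 230 221  92  84  92  91  92  93  93  90
  93  93 127 229 232 233 232 231 231 232 231 232 232 228 160 150 151 150]
380 [224 223 223 223 225 229 230 232 224 137  88  93  95  91  91  90  91  93
  91 101 155 222 231 230 228 227 227 227 226 230 225 175 153 150 149 150]
```

Emit:
send_rows:
  plan:
    - [90,0,0,0,-0.015]
    - [90,0.0346,-0.0135,0.02,0]
    - [90,0.0346,-0.0135,0.02,0]
    - [90,0.0345,-0.0135,0.02,0]
    - [90,0,0,0.03,0]
    - [90,0,0,0.03,0]
    - [90,0,0,0,0]

```text
time_s: 2.47
position: [0.5308, 0.0681, 0.0748]
tcp_rot: [[-0.971, -0.239, -0.01], [-0.239, 0.971, 0.001], [0.01, 0.003, -1.0]]
force: [-0.7, 0.1, 0.2]
opening: 0.657
grasp_force: 0.0
```

```bash
cat > st.py <<'E'
from jig import *
O=np.array([.5375,.1547]);a=np.radians(14.3);R=np.array([[np.cos(a),-np.sin(a)],[np.sin(a),np.cos(a)]])
def tojig(w):return (np.asarray(w)[:2]-O)@R
def where():
    s=read_state();T=s['tcp_rot'];print('t%.2f z%.4f jig'%(s['time_s'],s['position'][2]),tojig(s['position']),'yaw of tool y',np.degrees(np.arctan2(-T[0,1],T[1,1])),'open',s['opening']*87,s['force'],s['grasp_force'])
if __name__=='__main__':where()
E
python3 st.py
```

```text
t2.47 z0.0748 jig [-0.0279 -0.0822] yaw of tool y 13.818197436953938 open 57.1562627074997 [-0.6944  0.0809  0.2351] 0.0
```

Emit:
send_rows:
  plan:
    - [90,-0.002,-0.001,0.024,-0.006]
    - [90,0,0,0.023,0]
    - [90,0,0,0,0]
    - [255,0,0,0,0]
    - [255,0,0,0,0]
    - [255,0,0,0,0]
    - [255,0,0,0,0]
    - [255,0,0,0,0]
    - [255,0,0,0,0]

```text
time_s: 3.22
position: [0.5379, 0.0679, 0.033]
tcp_rot: [[-0.969, -0.248, 0.002], [-0.248, 0.969, -0.0], [-0.001, -0.001, -1.0]]
force: [-0.3, -0.1, 0.4]
opening: 0.274
grasp_force: 0.0
```

```bash
python3 st.py
```

```text
t3.22 z0.0330 jig [-0.0211 -0.0842] yaw of tool y 14.333727825043477 open 23.834622863190972 [-0.2881 -0.1078  0.4262] 0.0
```

Run:
```python
from st import *
where()
p,d,c=shot("scene","s2");q,d2,c2=shot("wrist","w2")
a=cv2.resize(p[150:270,190:370],None,fx=3,fy=3,interpolation=2)
b=cv2.resize(q,None,fx=.5,fy=.5)
im=np.zeros((600,540,3),np.uint8);im[:360,:540]=a;im[360:552,:256]=b
cv2.imwrite("pics/c2.png",im)
```

```text
t3.22 z0.0330 jig [-0.0211 -0.0842] yaw of tool y 14.333727825043477 open 23.834622863190972 [-0.2881 -0.1078  0.4262] 0.0
```

View pics/c2.png

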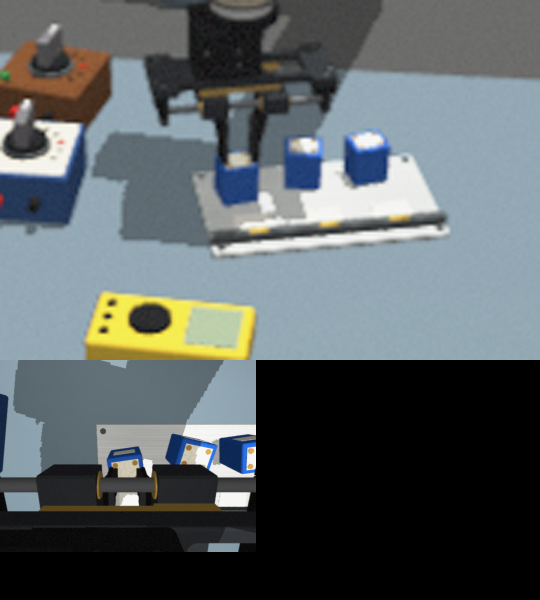

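The crop shows the jaws closed narrower than the module while module c stands at about (237,180). The fingers look like they end at or behind the module's top. I'll check the geometry by projecting the TCP and re-measuring.

Run:
```python
from st import *
s=read_state();tcp=s['position'];tip=tcp+s['tcp_rot']@[0,0,.014]
for n in("scene","wrist","side"):
    c=calibration(n)
    for P in(tcp,tip):
        q=(P-c['xyz'])@c['rotation'];print(n,q[0]/q[2]*c['fx']+c['cx'],q[1]/q[2]*c['fy']+c['cy'],q[2])
p=cv2.imread("pics/s2.png")
for n in("scene","side"):
    c=calibration(n);p,d=capture(n);X=cloud(d,c)
    hsv=cv2.cvtColor(p,cv2.COLOR_BGR2HSV);b=cv2.inRange(hsv,(105,120,50),(130,255,255))>0
    J=(X[...,:2]-O)@R
    for k,(lo,hi) in enumerate([(-.115,-.05),(-.045,.03),(.03,.1)]):
        m=b&(J[...,1]>lo)&(J[...,1]<hi)&(abs(J[...,0])<.1)&(X[...,2]>.006)&(X[...,2]<.058)
        print(n,k,m.sum(),J[m].min(0) if m.any() else 0,J[m].max(0)if m.any() else 0)
    f=(abs(J[...,0]+.02)<.06)&(abs(J[...,1]+.084)<.04)&(X[...,2]>.055)&(X[...,2]<.08)&(d>0)
    print(n,'fingers above',f.sum(),J[f].mean(0),J[f].min(0),J[f].max(0))
```

```text
scene 269.33259417907476 208.18862423175807 1.542472805807101
scene 269.2526948631131 211.77947713442924 1.549985258006655
wrist 252.95203533523477 218.4375704090805 0.1961075164372675
wrist 252.97665730014492 211.45768045373217 0.20969740976976253
side 249.51818226863116 190.87473351021163 1.4812719387853526
side 249.60945710478413 193.7588023857679 1.4914484960916004
scene 0 161 [-0.0303 -0.1088] [ 0.0007 -0.0667]
scene 1 145 [-0.0571 -0.0326] [-0.0157  0.0092]
scene 2 164 [-0.0492  0.0379] [-0.0159  0.0817]
scene fingers above 50 [-0.0142 -0.0884] [-0.0279 -0.1053] [-0.0034 -0.0714]
side 0 98 [-0.046  -0.1108] [-0.0094 -0.0742]
side 1 104 [-0.0649 -0.0327] [-0.0086  0.0179]
side 2 78 [-0.0619  0.0348] [-0.023   0.0835]
side fingers above 34 [-0.0326 -0.0857] [-0.0441 -0.1039] [-0.0258 -0.0714]
```

Run:
```python
from h import *
q=cv2.imread("pics/w2.png");p,d=capture("side")
im=np.hstack([cv2.resize(q[150:300,160:340],(400,333),interpolation=2),cv2.resize(p[130:230,200:310],(366,333),interpolation=2)])
cv2.imwrite("pics/c3.png",im)
print(read_state()['opening'],read_state()['tau'])
```

```text
0.05829227434048901 [ 8.77619925e-03 -4.16540229e+01 -9.12395239e+00 -3.81814304e-02
  6.05202396e-02  5.49811539e-04]
```

View pics/c3.png

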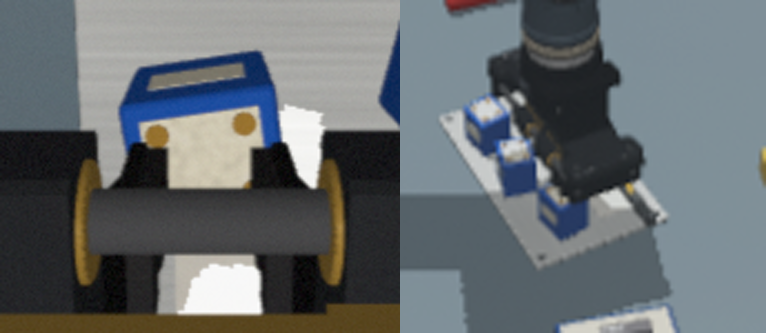

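Run:
```python
from st import *
where()
s=read_state();print(s['joint_positions'],s['position'])
for n in("scene","side","wrist"):
    c=calibration(n);p,d=capture(n);X=cloud(d,c)
    T=(X-s['position'])@s['tcp_rot']
    v=p.max(2)
    m=(d>0)&(v<75)&(abs(T[...,0])<.02)&(abs(T[...,1])<.06)&(X[...,2]>.012)&(X[...,2]<.25)
    print(n,c['xyz'],m.sum(),'z hist',np.histogram(X[m][:,2],bins=np.arange(.01,.2,.01))[0])
    for lo in np.arange(.03,.11,.01):
        k=m&(X[...,2]>lo)&(X[...,2]<lo+.01)
        if k.sum()>3:print('  z%.2f'%lo,k.sum(),T[k].min(0),T[k].max(0))
where()
```

```text
t3.47 z0.0322 jig [-0.0216 -0.0841] yaw of tool y 14.332524135724256 open 5.0714278676225435 [-0.0593  0.1146 -0.4467] 0.0
[  -4.6223   38.4071  101.5192   -0.0007   40.0726 -108.9543] [0.5374 0.0679 0.0322]
scene [1.8125 0.1466 0.9001] 348 z hist [ 0  0  0  1  3 19 18 21 25 32 12  1  1  2  3 45 20 32]
  z0.06 19 [-0.0153 -0.0149 -0.037 ] [ 0.0044  0.0062 -0.0282]
  z0.07 18 [-0.0132 -0.0147 -0.0476] [ 0.0023  0.0057 -0.0389]
  z0.08 21 [-0.0158 -0.0164 -0.0576] [ 0.0044  0.0086 -0.0479]
  z0.09 25 [-0.0196 -0.0165 -0.0674] [ 0.0088  0.0125 -0.0578]
  z0.10 32 [-0.0159 -0.0199 -0.0774] [ 0.0082  0.0122 -0.0686]
side [ 0.3385 -0.9475  1.0929] 323 z hist [ 0  0  0  1  1  9  7  4  0  0  0  0  3  0  0 18 46 23]
  z0.06 9 [ 0.0041 -0.0124 -0.037 ] [ 0.0114  0.0051 -0.0283]
  z0.07 7 [ 0.0088 -0.0111 -0.0473] [ 0.0126  0.0017 -0.0397]
  z0.08 4 [ 0.0101 -0.0142 -0.0552] [ 0.0118  0.0101 -0.051 ]
wrist [0.474  0.0521 0.218 ] 2700 z hist [   0    0    3    5   69  216  231   62    0  605   85   45   62   59
    5 1252    1    0]
  z0.04 5 [ 0.0097  0.0534 -0.0175] [ 0.0123  0.0536 -0.0093]
  z0.05 69 [ 0.0091 -0.0095 -0.0278] [ 0.0125  0.0537 -0.018 ]
  z0.06 216 [ 0.009  -0.0094 -0.0377] [ 0.0116  0.0101 -0.0278]
  z0.07 231 [ 0.0091 -0.0078 -0.0477] [ 0.0117  0.0085 -0.0378]
  z0.08 62 [ 0.0092 -0.0073 -0.0528] [ 0.0116  0.008  -0.0478]
  z0.10 605 [-0.0053 -0.0055 -0.0757] [ 0.0069  0.0061 -0.071 ]
t3.62 z0.0321 jig [-0.0216 -0.0841] yaw of tool y 14.335088367367373 open 0.9484340314298076 [ 1.131  -0.0506 -0.6754] 0.0
```

Emit:
send_rows:
  plan:
    - [90,0,0,-0.03,0]
    - [90,0,0,-0.03,0]
    - [90,0,0,0,0]
    - [90,0,0,0,0]
    - [90,0,0,0,0]

```text
time_s: 4.03
position: [0.5369, 0.068, 0.0919]
tcp_rot: [[-0.969, -0.248, -0.001], [-0.248, 0.969, 0.0], [0.0, 0.0, -1.0]]
force: [-0.0, 0.3, -0.2]
opening: 0.307
grasp_force: 0.0
```

Run:
```python
from st import *
where()
s=read_state()
for n in("scene","wrist"):
    c=calibration(n);p,d=capture(n);X=cloud(d,c)
    T=(X-s['position'])@s['tcp_rot']
    m=(d>0)&(p.max(2)<75)&(abs(T[...,0])<.02)&(abs(T[...,1])<.06)&(T[...,2]<.03)&(T[...,2]>-.2)
    print(n,m.sum(),np.histogram(T[m][:,2],bins=np.arange(-.1,.031,.01))[0])
    if n=='wrist':
        print('mods',[(r,z) for r,z,k in measure(p,d,c)[2]])
        rows=[(v,T[v,u]) for u in range(160,350,6) for v in range(150,260) if m[v,u] and T[v,u,2]>-.04][:0]
        for lo in np.arange(-.06,.03,.01):
            k=m&(T[...,2]>lo)&(T[...,2]<lo+.01)
            if k.sum()>3:print('  t%.2f'%lo,k.sum(),T[k].min(0),T[k].max(0),np.argwhere(k)[:,0].min())
```

```text
t4.03 z0.0919 jig [-0.022  -0.0839] yaw of tool y 14.336602840175946 open 26.730725044822805 [-0.0274  0.2937 -0.1794] 0.0
scene 352 [ 3 11 29 23 18 19 14  9  0  0  0  0  0]
wrist 4807 [311 341 843 137  74 355 299 154   0   0   0   0   0]
mods [(((526.787109375, 63.6543083190918), (23.631614685058594, 39.64707565307617), 22.3345890045166), np.float64(0.05176192313527925)), (((481.038818359375, 202.3026580810547), (37.07511901855469, 43.37504959106445), 22.312152862548828), np.float64(0.05193482737291978)), (((498.615966796875, 134.87747192382812), (35.86921310424805, 41.39149475097656), 2.71309232711792), np.float64(0.051920368835035924)), (((532.7984619140625, -104.47923278808594), (92.81487274169922, 21.837793350219727), 6.186761856079102), np.float64(0.051895311043973574))]
  t-0.06 74 [-0.0079 -0.0251 -0.0598] [ 0.012   0.0257 -0.05  ] 232
  t-0.05 355 [-0.0095 -0.0242 -0.05  ] [ 0.0121  0.0253 -0.04  ] 224
  t-0.04 299 [ 0.0037 -0.0238 -0.0399] [ 0.012   0.0245 -0.0301] 218
  t-0.03 154 [ 0.001  -0.0237 -0.03  ] [ 0.0119  0.0245 -0.0228] 214
```

The fingertips really stand about 22 mm behind the reported TCP. Both cameras agree and no force was felt. I'll lower accordingly, aiming for tips at about z 0.014.

Emit:
send_rows:
  plan:
    - [90,0.003,0,0.01,0]
    - [90,0,0,0.01,0]
    - [90,0,0,0.01,0]
    - [90,0,0,0.01,0]
    - [90,0,0,0.005,0]
    - [90,0,0,0.005,0]
    - [90,0,0,0.02,0]
    - [90,0,0,0.015,0]
    - [90,0,0,0,0]

```text
time_s: 4.88
position: [0.5326, 0.0673, 0.0047]
tcp_rot: [[-0.969, -0.247, -0.005], [-0.247, 0.969, 0.0], [0.005, 0.002, -1.0]]
force: [-0.0, -0.2, -0.6]
opening: 0.65
grasp_force: 0.0
```

```bash
python3 st.py
```

```text
t4.88 z0.0047 jig [-0.0263 -0.0835] yaw of tool y 14.327981093844135 open 56.50682025805867 [-0.0254 -0.1948 -0.5775] 0.0
```

Emit:
send_rows:
  plan:
    - [90,0,0,0.01,0]
    - [90,0,0,0,0]
    - [255,0,0,0,0]
    - [255,0,0,0,0]
    - [255,0,0,0,0]
    - [255,0,0,0,0]
    - [255,0,0,0,0]

```text
time_s: 5.47
position: [0.535, 0.0671, -0.0022]
tcp_rot: [[-0.969, -0.248, 0.001], [-0.248, 0.969, -0.0], [-0.001, -0.0, -1.0]]
force: [-0.1, 0.0, 2.8]
opening: 0.482
grasp_force: 28.1
```

```bash
python3 st.py
```

```text
t5.47 z-0.0022 jig [-0.024  -0.0842] yaw of tool y 14.330222662396372 open 41.95899120847548 [-0.0536  0.0115  2.8131] 28.10415160667617
```

Emit:
send_rows:
  plan:
    - [255,0,0,0,0]
    - [255,0,0,0,0]
    - [255,-0.008,0.003,0,0]
    - [255,-0.01,0.003,0,0]
    - [255,-0.01,0.003,0,0]
    - [255,-0.01,0,0,0]
    - [255,-0.008,0,0,0]
    - [255,-0.004,0,0,0]
    - [255,-0.001,0,0,0]
    - [255,0,0,0,0]

```text
time_s: 6.3
position: [0.5802, 0.0886, -0.0022]
tcp_rot: [[-0.969, -0.248, -0.003], [-0.248, 0.969, -0.0], [0.003, 0.001, -1.0]]
force: [-4.3, -0.6, 7.7]
opening: 0.484
grasp_force: 28.2
```

```bash
python3 st.py
```

```text
t6.30 z-0.0022 jig [ 0.0251 -0.0746] yaw of tool y 14.370102496377887 open 42.104986860348305 [-4.304  -0.6225  7.7112] 28.156269739265554
```

Emit:
send_rows:
  plan:
    - [255,-0.002,0,0,0]
    - [255,-0.002,0,0,0]
    - [255,-0.001,0,0,0]
    - [255,-0.001,0,0,0]
    - [255,0,0,0,0]
    - [255,0,0,0,0]

```text
time_s: 6.8
position: [0.5841, 0.0899, -0.0022]
tcp_rot: [[-0.969, -0.248, -0.007], [-0.248, 0.969, -0.001], [0.007, 0.001, -1.0]]
force: [-6.1, -3.0, 10.8]
opening: 0.482
grasp_force: 28.3
```

```bash
python3 st.py
```

```text
t6.80 z-0.0022 jig [ 0.0291 -0.0743] yaw of tool y 14.377707499122517 open 41.9111455477804 [-6.0655 -2.9612 10.7819] 28.326576278486755
```

Emit:
send_rows:
  plan:
    - [90,0,0,0,0]
    - [90,0,0,0,0]
    - [90,0,0,0,0]
    - [90,0,0,0,0]
    - [90,0,0,-0.02,0]
    - [90,0,0,-0.035,0]
    - [90,0,0,-0.035,0]
    - [90,-0.017,0.018,-0.035,0]
    - [90,-0.017,0.018,-0.035,0]
    - [90,-0.016,0.018,-0.032,0]
    - [90,0,0,0,0]
    - [90,0,0,0,0]

```text
time_s: 7.8
position: [0.6238, 0.1548, 0.1895]
tcp_rot: [[-0.968, -0.25, 0.006], [-0.25, 0.968, 0.0], [-0.006, -0.001, -1.0]]
force: [0.3, -0.2, 0.3]
opening: 0.649
grasp_force: 0.0
```

```bash
cat > look.py <<'E'
from st import *
where()
p,d,c=shot("wrist","w%d"%(read_state()['time_s']*100))
for r,zz,k in measure(p,d,c)[2]:
    ang=r[2] if r[1][0]<r[1][1] else r[2]-90
    print(k,'jig',tojig(np.array(r[0])/1000)*1000,'size',r[1],'yaw',(ang-14.3+45)%90-45,'z',zz)
hsv=cv2.cvtColor(p,cv2.COLOR_BGR2HSV)
y=cv2.inRange(hsv,(20,150,120),(35,255,255));y[200:]=0
Y=[]
for k in cv2.findContours(y,0,1)[0]:
    if 20<cv2.contourArea(k)<300:
        M=cv2.moments(k);w=ray([M['m10']/M['m00'],M['m01']/M['m00']],c,.016)[0];Y.append(w);print('mark',tojig(w)*1000)
E
python3 look.py
```

```text
t7.80 z0.1895 jig [ 0.0837 -0.0212] yaw of tool y 14.45582575371449 open 56.48795550121039 [ 0.3041 -0.2418  0.2723] 0.0
[201.3357 118.9231] jig [ 27.6809 -73.3211] size (35.69874572753906, 40.31437683105469) yaw 6.145390701293948 z 0.05179630845040373
[341.4654  44.8553] jig [-41.259   62.0232] size (36.337432861328125, 41.12174606323242) yaw 8.210868072509768 z 0.05192789316441676
[267.3484  44.9548] jig [-41.0251  -8.0563] size (36.44271469116211, 39.6873664855957) yaw -11.72907905578613 z 0.05189360943357604
[ 6.4519 39.274 ] jig [ -43.1394 -256.1882] size (13.532061576843262, 77.47753143310547) yaw -15.548924255371091 z 0.0515394981720001
mark [53.8533 75.9111]
mark [53.8454  0.5112]
mark [ 53.9922 -75.0629]
```

Emit:
send_rows:
  plan:
    - [90,0.0186,-0.0174,0.03,0]
    - [90,0.0187,-0.0174,0.03,0]
    - [90,0.0187,-0.0173,0.03,0]
    - [90,0,0,0.01,-0.104]
    - [90,0,0,0.02,0]
    - [90,0,0,0,0]
    - [90,0,0,0,0]

```text
time_s: 8.43
position: [0.5777, 0.0884, 0.0647]
tcp_rot: [[-0.938, -0.345, -0.007], [-0.345, 0.938, 0.0], [0.006, 0.003, -1.0]]
force: [-0.3, -0.4, 0.5]
opening: 0.65
grasp_force: 0.0
```

```bash
python3 st.py
```

```text
t8.43 z0.0647 jig [ 0.0226 -0.0741] yaw of tool y 20.208298876311602 open 56.589123888532065 [-0.3178 -0.37    0.5114] 0.0
```

Emit:
send_rows:
  plan:
    - [90,-0.002,0,0.022,0]
    - [90,0,0,0.022,0]
    - [90,0,0,0.021,0]
    - [90,0,0,0,0]
    - [90,0,0,0,0]
    - [255,0,0,0,0]
    - [255,0,0,0,0]
    - [255,0,0,0,0]
    - [255,0,0,0,0]
    - [255,0,0,0,0]
    - [255,0,0,0,0]

```text
time_s: 9.35
position: [0.5834, 0.0899, 0.0036]
tcp_rot: [[-0.938, -0.347, 0.002], [-0.347, 0.938, -0.0], [-0.002, -0.001, -1.0]]
force: [-0.7, 0.2, 7.0]
opening: 0.455
grasp_force: 30.0
```

```bash
python3 st.py
```

```text
t9.35 z0.0036 jig [ 0.0284 -0.0742] yaw of tool y 20.297807167278435 open 39.57572266353722 [-0.7432  0.2483  6.9916] 29.999426887370646
```

Emit:
send_rows:
  plan:
    - [255,0.006,0,0,0]
    - [255,0,0,0,0.052]
    - [255,0,0,0,0.053]
    - [255,0,0,0,0]
    - [255,-0.004,0,0,0]
    - [255,-0.003,0,0,0]
    - [255,-0.002,0,0,0]
    - [255,-0.002,0,0,0]
    - [255,0,0,0,0]
    - [255,0,0,0,0]

```text
time_s: 10.18
position: [0.584, 0.09, 0.0037]
tcp_rot: [[-0.969, -0.247, -0.006], [-0.247, 0.969, -0.001], [0.006, 0.001, -1.0]]
force: [-6.6, -1.4, 14.6]
opening: 0.461
grasp_force: 30.0
```

```bash
python3 st.py
```

```text
t10.18 z0.0037 jig [ 0.029  -0.0742] yaw of tool y 14.327546863231195 open 40.09940175793129 [-6.6223 -1.4338 14.5911] 29.998742658644915
```

Emit:
send_rows:
  plan:
    - [255,-0.001,-0.001,0,0]
    - [255,-0.001,-0.0005,0,0]
    - [255,-0.001,0,0,0]
    - [255,0,0,0,0]
    - [255,0,0,0,0]
    - [255,0,0,0,0]

```text
time_s: 10.68
position: [0.5855, 0.0898, 0.0037]
tcp_rot: [[-0.969, -0.247, -0.01], [-0.247, 0.969, -0.0], [0.009, 0.002, -1.0]]
force: [-8.3, -0.6, 16.7]
opening: 0.457
grasp_force: 30.0
```

```bash
python3 st.py
```

```text
t10.68 z0.0037 jig [ 0.0305 -0.0747] yaw of tool y 14.321275617824448 open 39.753907382610755 [-8.3299 -0.6271 16.6737] 29.998437990434468
```

Emit:
send_rows:
  plan:
    - [255,0,0,-0.003,0]
    - [255,0,0,0,0]
    - [255,0,0,0,0]
    - [255,0,0,0,0]

```text
time_s: 11.02
position: [0.5856, 0.0896, 0.0042]
tcp_rot: [[-0.969, -0.247, -0.01], [-0.247, 0.969, -0.0], [0.01, 0.002, -1.0]]
force: [-5.3, -0.9, 0.6]
opening: 0.459
grasp_force: 30.0
```

```bash
python3 st.py
```

```text
t11.02 z0.0042 jig [ 0.0305 -0.075 ] yaw of tool y 14.307697611346088 open 39.91714862492487 [-5.2732 -0.9096  0.6013] 29.999303058721125
```

Emit:
send_rows:
  plan:
    - [95,0,0,0,0]
    - [95,0,0,0,0]
    - [95,0,0,0,0]
    - [95,0,0,0,0]
    - [95,0,0,-0.03,0]
    - [95,0,0,-0.035,0]
    - [95,0.018,0.0343,0,0]
    - [95,0.018,0.0343,0,0]
    - [95,0.018,0.0343,0,0]
    - [95,0.0178,0.0343,0,0]
    - [95,0,0,0,-0.07]
    - [95,0,0,0,-0.071]
    - [95,0,0,0,0]
    - [95,0,0,0,0]
    - [95,0,0,0,0]

```text
time_s: 12.27
position: [0.4879, 0.2049, 0.0703]
tcp_rot: [[-0.926, -0.378, 0.001], [-0.378, 0.926, 0.0], [-0.001, -0.0, -1.0]]
force: [0.2, -0.8, -0.3]
opening: 0.629
grasp_force: 0.0
```

```bash
python3 st.py
```

```text
t12.27 z0.0703 jig [-0.0356  0.0608] yaw of tool y 22.23824955845927 open 54.68314550814341 [ 0.1949 -0.7967 -0.2621] 0.0
```

Emit:
send_rows:
  plan:
    - [95,0.005,0.0018,0,0]
    - [95,0,0,0.022,0]
    - [95,0,0,0.022,0]
    - [95,0,0,0.022,0]
    - [95,0,0,0,0]
    - [95,0,0,0,0]
    - [255,0,0,0,0]
    - [255,0,0,0,0]
    - [255,0,0,0,0]
    - [255,0,0,0,0]
    - [255,0,0,0,0]

```text
time_s: 13.18
position: [0.4829, 0.205, 0.0054]
tcp_rot: [[-0.925, -0.38, 0.002], [-0.38, 0.925, 0.0], [-0.002, -0.0, -1.0]]
force: [-0.4, 0.2, 6.3]
opening: 0.456
grasp_force: 30.0
```

```bash
python3 st.py
```

```text
t13.18 z0.0054 jig [-0.0405  0.0622] yaw of tool y 22.351662635663445 open 39.67116324321354 [-0.3919  0.1512  6.2827] 30.00026435125619
```

Emit:
send_rows:
  plan:
    - [255,0,0,-0.0015,0]
    - [255,0,0,0,0.07]
    - [255,0,0,0,0.0705]
    - [255,-0.01,0.003,0,0]
    - [255,-0.014,0.005,0,0]
    - [255,-0.014,0.0048,0,0]
    - [255,-0.014,0,0,0]
    - [255,-0.01,0,0,0]
    - [255,-0.006,0,0,0]
    - [255,-0.003,0,0,0]
    - [255,-0.002,0,0,0]
    - [255,-0.001,0,0,0]
    - [255,0,0,0,0]
    - [255,0,0,0,0]

```text
time_s: 14.35
position: [0.5495, 0.2352, 0.0055]
tcp_rot: [[-0.969, -0.247, -0.002], [-0.247, 0.969, -0.0], [0.002, 0.0, -1.0]]
force: [-0.4, -0.8, -1.1]
opening: 0.459
grasp_force: 30.0
```

```bash
python3 st.py
```

```text
t14.35 z0.0055 jig [0.0315 0.075 ] yaw of tool y 14.307151615228015 open 39.950259061156146 [-0.3929 -0.7589 -1.1139] 29.99986595939845
```

Emit:
send_rows:
  plan:
    - [255,-0.001,0,0,0]
    - [255,-0.001,0,0,0]
    - [255,0,0,0,0]
    - [255,0,0,0,0]

```text
time_s: 14.68
position: [0.5495, 0.2352, 0.0055]
tcp_rot: [[-0.969, -0.247, -0.006], [-0.247, 0.969, -0.002], [0.006, -0.0, -1.0]]
force: [-4.2, -2.2, 3.8]
opening: 0.455
grasp_force: 30.0
```

```bash
python3 st.py
```

```text
t14.68 z0.0055 jig [0.0315 0.075 ] yaw of tool y 14.320272963424129 open 39.62654075620538 [-4.2341 -2.194   3.8284] 29.999674349091947
```

Emit:
send_rows:
  plan:
    - [95,0,0,0,0]
    - [95,0,0,0,0]
    - [95,0,0,0,0]
    - [95,0,0,0,0]
    - [90,0,0,-0.03,0]
    - [90,0,0,-0.035,0]
    - [90,0.026,-0.0277,0,0]
    - [90,0.026,-0.0277,0,0]
    - [90,0.026,-0.0276,0,0]
    - [90,0,0,0,0.1]
    - [90,0,0,0,0.104]
    - [90,0,0,0,0]
    - [90,0,0,0,0]
    - [90,0,0,0,0]

```text
time_s: 15.85
position: [0.498, 0.1365, 0.0708]
tcp_rot: [[-0.999, -0.048, 0.001], [-0.048, 0.999, 0.0], [-0.001, 0.0, -1.0]]
force: [0.5, 0.4, -0.8]
opening: 0.646
grasp_force: 0.0
```

```bash
python3 st.py
```

```text
t15.85 z0.0708 jig [-0.0428 -0.0078] yaw of tool y 2.766889573279684 open 56.183693308958375 [ 0.513   0.3532 -0.7778] 0.0
```

Emit:
send_rows:
  plan:
    - [90,-0.0015,0,0,0.003]
    - [90,0,0,0.022,0]
    - [90,0,0,0.022,0]
    - [90,0,0,0.022,0]
    - [90,0,0,0,0]
    - [90,0,0,0,0]
    - [255,0,0,0,0]
    - [255,0,0,0,0]
    - [255,0,0,0,0]
    - [255,0,0,0,0]
    - [255,0,0,0,0]

```text
time_s: 16.77
position: [0.4998, 0.1365, 0.0058]
tcp_rot: [[-0.999, -0.043, 0.002], [-0.043, 0.999, 0.0], [-0.002, 0.0, -1.0]]
force: [0.0, 1.2, 5.5]
opening: 0.458
grasp_force: 30.0
```

```bash
python3 st.py
```

```text
t16.77 z0.0058 jig [-0.0411 -0.0084] yaw of tool y 2.45411322108126 open 39.85923383881181 [0.0056 1.1593 5.5068] 29.999952781945467
```

Emit:
send_rows:
  plan:
    - [255,0,0,-0.0015,0]
    - [255,0,0,0,-0.1]
    - [255,0,0,0,-0.1067]
    - [255,-0.01,0.003,0,0]
    - [255,-0.014,0.003,0,0]
    - [255,-0.014,0.0024,0,0]
    - [255,-0.014,0,0,0]
    - [255,-0.01,0,0,0]
    - [255,-0.006,0,0,0]
    - [255,-0.003,0,0,0]
    - [255,-0.002,0,0,0]
    - [255,0,0,0,0]
    - [255,0,0,0,0]

```text
time_s: 17.85
position: [0.5666, 0.1624, 0.006]
tcp_rot: [[-0.969, -0.247, -0.001], [-0.247, 0.969, -0.0], [0.001, 0.0, -1.0]]
force: [-0.4, 0.5, -2.0]
opening: 0.455
grasp_force: 30.0
```

```bash
python3 st.py
```

```text
t17.85 z0.0060 jig [0.0301 0.0002] yaw of tool y 14.289319101811412 open 39.598072870395896 [-0.4425  0.5299 -1.9612] 29.999785185791552
```

Emit:
send_rows:
  plan:
    - [255,-0.0015,0,0,0]
    - [255,-0.0015,0,0,0]
    - [255,0,0,0,0]
    - [255,0,0,0,0]

```text
time_s: 18.18
position: [0.5671, 0.1625, 0.006]
tcp_rot: [[-0.969, -0.247, -0.007], [-0.247, 0.969, -0.001], [0.007, 0.0, -1.0]]
force: [-5.1, -2.4, 1.3]
opening: 0.454
grasp_force: 30.0
```

```bash
python3 st.py
```

```text
t18.18 z0.0060 jig [0.0306 0.0003] yaw of tool y 14.30963127334346 open 39.512863898508606 [-5.077  -2.4007  1.3351] 29.999611261300743
```

Emit:
send_rows:
  plan:
    - [95,0,0,0,0]
    - [95,0,0,0,0]
    - [95,0,0,0,0]
    - [95,0,0,0,0]
    - [90,0,0,-0.03,0]
    - [90,0,0,-0.035,0]
    - [90,-0.02,0,-0.04,0]
    - [90,-0.02,0,-0.04,0]
    - [90,-0.02,0,-0.04,0]
    - [90,0,0,0,0]
    - [90,0,0,0,0]
    - [90,0,0,0,0]

```text
time_s: 19.18
position: [0.6237, 0.177, 0.1825]
tcp_rot: [[-0.969, -0.247, -0.001], [-0.247, 0.969, -0.0], [0.001, 0.0, -1.0]]
force: [-0.5, 0.4, -0.3]
opening: 0.647
grasp_force: 0.0
```

```bash
python3 look.py
```

```text
t19.18 z0.1825 jig [0.089  0.0003] yaw of tool y 14.296183971461408 open 56.28697182611023 [-0.5491  0.4389 -0.3095] 0.0
[328.6309 116.8792] jig [29.8875 74.4689] size (34.512611389160156, 40.673377990722656) yaw -0.0479162216186495 z 0.0519005043797898
[253.4797 116.7568] jig [29.8194  0.5485] size (34.49995422363281, 39.326622009277344) yaw -0.04789905548095419 z 0.05189883592612393
[177.6757 116.7568] jig [ 29.7482 -73.3662] size (34.48734664916992, 40.74210739135742) yaw -0.05761699676513388 z 0.05172370882479216
mark [54.1612 75.3645]
mark [54.0841  0.2567]
mark [ 54.0072 -74.8013]
```

```bash
sed -i 's/z>.044/z>.0500/' jig.py; python3 look.py
python3 - <<'E'
from st import *
import glob
c=calibration("wrist");p,d=capture("wrist")
# pad edges on the plate beside/under the modules: side lines visible?
g=cv2.cvtColor(p,cv2.COLOR_BGR2GRAY)
cv2.imwrite("pics/c4.png",cv2.resize(p[80:170,130:390],None,fx=3,fy=3,interpolation=2))
E
```

```text
t19.23 z0.1813 jig [0.088  0.0004] yaw of tool y 14.295424815250634 open 56.273151529564856 [-0.6288  0.3926 -1.2011] 0.0
[328.915  117.6013] jig [29.5305 74.8029] size (34.46012496948242, 39.867183685302734) yaw -0.05067520141601278 z 0.051990761838628746
[253.0604 118.1208] jig [29.4572  0.6156] size (34.44455337524414, 39.36893081665039) yaw -0.05058937072753622 z 0.05191243955722413
[176.8278 118.3642] jig [ 29.8741 -73.9056] size (35.41001510620117, 39.74674987792969) yaw -0.0506322860717745 z 0.05179419912813582
mark [53.7916 75.3696]
mark [53.7073 -0.1363]
mark [ 54.1217 -74.8351]
```

View pics/c4.png

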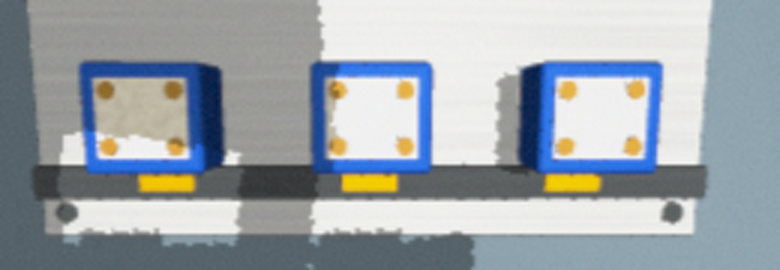

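The crop shows all three modules square and flush with the fence at (145,115), (372,115) and (600,115). Each is centred over its yellow mark to within 1 mm. Next is the selector.

Emit:
send_rows:
  plan:
    - [60,0.0126,-0.0394,-0.005,0]
    - [60,0.0126,-0.0394,-0.005,0]
    - [60,0.0126,-0.0394,-0.005,0]
    - [60,0.0126,-0.0394,-0.005,0]
    - [60,0.0126,-0.0394,0,0]
    - [60,0.0126,-0.0394,0,0]
    - [60,0.0126,-0.0394,0,0]
    - [60,0.0126,-0.0394,0,0]
    - [60,0,0,0,0]
    - [60,0,0,0,0]
    - [60,0,0,0,0]

```text
time_s: 20.25
position: [0.6036, -0.1528, 0.2015]
tcp_rot: [[-0.969, -0.246, -0.003], [-0.246, 0.969, 0.002], [0.002, 0.003, -1.0]]
force: [-1.0, 0.6, 1.2]
opening: 0.764
grasp_force: 0.0
```

Run:
```python
from st import *
s=read_state();print(s['time_s'],s['position'],s['joint_positions'])
p,d,c=shot("wrist","sel");X=cloud(d,c);z=X[...,2]
for nm,lo,hi,zz in(("bar",.100,.110,.105),("box",.056,.064,.06)):
    m=((z>lo)&(z<hi)).astype(np.uint8)
    for k in cv2.findContours(m,0,1)[0]:
        if cv2.contourArea(k)>150:
            r=cv2.minAreaRect((ray(k[:,0],c,zz)[:,:2]*1000).astype(np.float32));print(nm,k[:,0].mean(0),r)
hsv=cv2.cvtColor(p,cv2.COLOR_BGR2HSV)
rd=cv2.inRange(hsv,(0,150,100),(8,255,255))|cv2.inRange(hsv,(172,150,100),(180,255,255))
for k in cv2.findContours(rd,0,1)[0]:
    if cv2.contourArea(k)>6:
        u=k[:,0].mean(0);print('red',u,X[int(u[1]),int(u[0])])
```

```text
20.25 [ 0.6036 -0.1528  0.2015] [ -24.4983   29.935    82.0917    0.04     68.174  -128.7386]
bar [ 72.0469 199.7812] ((659.22265625, -312.1717834472656), (18.531269073486328, 15.781001091003418), 6.733570098876953)
bar [262.9048 116.0238] ((542.6295166015625, -159.1541290283203), (13.889419555664062, 45.96282196044922), 89.23954010009766)
box [ 97.0648 184.3441] ((662.8504638671875, -312.023681640625), (87.41117858886719, 109.20928955078125), 5.354211807250977)
box [261.0487 112.5353] ((542.8011474609375, -159.12620544433594), (108.87518310546875, 108.76605987548828), 89.30136108398438)
box [317.55     4.2125] ((433.8770446777344, -133.97283935546875), (12.743171691894531, 34.68349838256836), 14.24867057800293)
box [108.552   28.4183] ((497.45611572265625, -324.4028015136719), (61.14801788330078, 110.06878662109375), 4.650196075439453)
red [127.7368 196.7368] [ 0.6593 -0.2782  0.061 ]
red [229.4667 166.5667] [ 0.6054 -0.1801  0.0362]
red [299.0556 113.5556] [ 0.5307 -0.1229  0.0604]
red [95.25   65.8636] [ 0.5353 -0.341   0.0353]
```

View pics/sel.png

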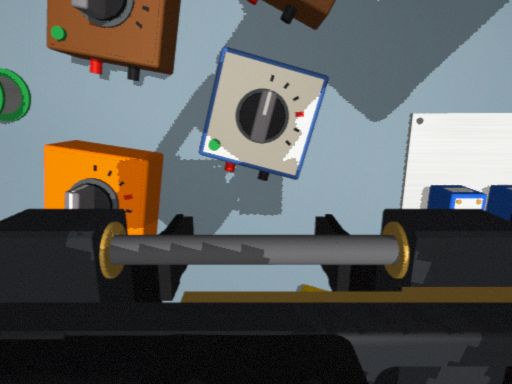

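The wrist view shows the blue/ivory selector at (262,116) with its pointer up toward the robot and the red tick at (299,114). The orange box at (100,180) and the brown ones at (115,30) and (300,5) are rejected. The bar measures 46x14 mm, the box 109 mm and the axis is at (0.543,-0.159), which matches the description.

Emit:
send_rows:
  plan:
    - [130,0.0202,0.003,0,0]
    - [130,0.0202,0.003,0,0]
    - [130,0.0202,0.003,0,0]
    - [130,0,0,0.02,0.09]
    - [130,0,0,0.02,0.09]
    - [130,0,0,0.02,0.082]
    - [130,0,0,0.02,0]
    - [130,0,0,0,0]
    - [130,0,0,0,0]
    - [130,0,0,0,0]

```text
time_s: 21.13
position: [0.5445, -0.1587, 0.1237]
tcp_rot: [[-1.0, 0.011, 0.001], [0.011, 1.0, -0.0], [-0.001, -0.0, -1.0]]
force: [0.9, -0.1, 0.6]
opening: 0.492
grasp_force: 0.0
```

Run:
```python
from st import *
where();s=read_state();print(s['position'],s['tcp_rot'])
c=calibration("wrist");p,d=capture("wrist");X=cloud(d,c);T=(X-s['position'])@s['tcp_rot']
m=(d>0)&(p.max(2)<75)&(abs(T[...,0])<.015)&(abs(T[...,1])<.06)&(T[...,2]>-.06)&(X[...,2]>.11)
print('tip tool z',np.percentile(T[m][:,2],[50,99,100]),T[m][:,1].min(),T[m][:,1].max())
b=(X[...,2]>.1)&(X[...,2]<.108)&(abs(T[...,1])<.04)&(T[...,0]>-.05)&(T[...,0]<.05)
print('bar',X[b].mean(0),T[b].min(0),T[b].max(0))
```

```text
t21.13 z0.1237 jig [-0.0706 -0.3054] yaw of tool y -0.6069703063412077 open 42.82203472685682 [ 0.8511 -0.1049  0.604 ] 0.0
[ 0.5445 -0.1587  0.1237] [[-0.9999  0.0106  0.0009]
 [ 0.0106  0.9999 -0.0004]
 [-0.0009 -0.0004 -1.    ]]
tip tool z [-0.0403 -0.025  -0.0243] -0.030669461795614254 0.03145570755254971
bar [ 0.5404 -0.1591  0.1044] [-0.0188 -0.0075  0.0173] [0.0252 0.0063 0.0237]
```

Emit:
send_rows:
  plan:
    - [130,0.0015,-0.0004,0.022,0.003]
    - [130,0,0,0.022,0]
    - [130,0,0,0.022,0]
    - [130,0,0,0,0]
    - [130,0,0,0,0]
    - [255,0,0,0,0]
    - [255,0,0,0,0]
    - [255,0,0,0,0]
    - [255,0,0,0,0]
    - [255,0,0,0,0]
    - [255,0,0,0,0]
    - [255,0,0,0,0]
    - [255,0,0,0,0]
    - [255,0,0,0,0]

```text
time_s: 22.35
position: [0.5426, -0.1595, 0.0576]
tcp_rot: [[-1.0, 0.016, 0.001], [0.016, 1.0, 0.0], [-0.001, 0.0, -1.0]]
force: [0.4, 2.6, 5.8]
opening: 0.16
grasp_force: 30.0
```

```bash
cat > kn.py <<'E'
from rig import *
import numpy as np
s=read_state();T=s['tcp_rot'];np.set_printoptions(precision=3,suppress=True)
print('t%.2f'%s['time_s'],np.round(s['position'],4),'cw rad from start %.4f'%(np.arctan2(T[0,1],T[1,1])-.0132),'open %.1f'%(s['opening']*87),s['grasp_force'],s['force'],'M',s['moment'],'tau6 %.3f'%s['tau'][5],s['joint_positions'][5])
E
python3 kn.py
```

```text
t22.35 [ 0.543 -0.16   0.058] cw rad from start 0.0025 open 13.9 30.000922428444028 [0.43  2.563 5.755] M [ 0.527 -0.08   0.051] tau6 0.001 -116.86049361162885
```

Emit:
send_rows:
  plan:
    - [255,0,0,-0.0012,0.05]
    - [255,0,0,0,0.05]
    - [255,0,0,0,0.05]
    - [255,0,0,0,0.05]
    - [255,0,0,0,0.05]
    - [255,0,0,0,0.05]
    - [255,0,0,0,0.05]
    - [255,0,0,0,0.05]
    - [255,0,0,0,0.02]
    - [255,0,0,0,0]
    - [255,0,0,0,0]

```text
time_s: 23.27
position: [0.5426, -0.1594, 0.0578]
tcp_rot: [[-0.907, 0.421, 0.0], [0.421, 0.907, 0.001], [-0.0, 0.001, -1.0]]
force: [3.7, 3.1, -4.5]
opening: 0.154
grasp_force: 30.0
```

```bash
python3 kn.py
```

```text
t23.27 [ 0.543 -0.159  0.058] cw rad from start 0.4217 open 13.4 29.999147253111005 [ 3.733  3.088 -4.542] M [ 0.669 -0.719  0.079] tau6 0.074 -92.85522291886012
```

Emit:
send_rows:
  plan:
    - [255,0,0,0.0007,0.05]
    - [255,0,0,0,0.05]
    - [255,0,0,0,0.05]
    - [255,0,0,0,0.05]
    - [255,0,0,0,0.05]
    - [255,0,0,0,0.05]
    - [255,0,0,0,0.05]
    - [255,0,0,0,0.04]
    - [255,0,0,0,0.027]
    - [255,0,0,0,0]
    - [255,0,0,0,0]

```text
time_s: 24.18
position: [0.5427, -0.1593, 0.0577]
tcp_rot: [[-0.659, 0.752, 0.001], [0.752, 0.659, 0.001], [0.0, 0.001, -1.0]]
force: [2.7, 4.4, 0.2]
opening: 0.158
grasp_force: 30.0
```

```bash
python3 kn.py
```

```text
t24.18 [ 0.543 -0.159  0.058] cw rad from start 0.8386 open 13.8 30.000045974738896 [2.739 4.362 0.166] M [ 0.827 -0.602  0.116] tau6 0.124 -68.9634955770893
```

Emit:
send_rows:
  plan:
    - [255,0,0,0,0.04]
    - [255,0,0,0,0.04]
    - [255,0,0,0,0.04]
    - [255,0,0,0,0.04]
    - [255,0,0,0,0.04]
    - [255,0,0,0,0.04]
    - [255,0,0,0,0.04]
    - [255,0,0,0,0.04]
    - [255,0,0,0,0]
    - [255,0,0,0,0]
    - [255,0,0,0,0]

```text
time_s: 25.1
position: [0.5428, -0.1593, 0.0577]
tcp_rot: [[-0.388, 0.922, 0.001], [0.922, 0.388, 0.001], [0.0, 0.001, -1.0]]
force: [3.1, 4.1, -0.7]
opening: 0.16
grasp_force: 30.0
```

```bash
python3 kn.py
```

```text
t25.10 [ 0.543 -0.159  0.058] cw rad from start 1.1592 open 13.9 29.999828254804015 [ 3.133  4.058 -0.721] M [ 0.862 -0.533 -0.008] tau6 0.013 -50.613221488001294
```

Emit:
send_rows:
  plan:
    - [255,0,0,0,0.04]
    - [255,0,0,0,0.035]
    - [255,0,0,0,0.02]
    - [255,0,0,0,0.003]
    - [255,0,0,0,0]
    - [255,0,0,0,0]

```text
time_s: 25.6
position: [0.5429, -0.1593, 0.0577]
tcp_rot: [[-0.297, 0.955, 0.001], [0.955, 0.297, 0.001], [0.0, 0.001, -1.0]]
force: [3.3, 5.6, -0.8]
opening: 0.155
grasp_force: 30.0
```

Run:
```python
exec(open('kn.py').read())
from st import *
for n in("side","scene"):
    c=calibration(n);p,d=capture(n);X=cloud(d,c)
    J=(X[...,:2]-O)@R
    hsv=cv2.cvtColor(p,cv2.COLOR_BGR2HSV);b=cv2.inRange(hsv,(105,120,50),(130,255,255))>0
    for yc in(75,0,-75):
        m=b&(abs(J[...,1]-yc/1000)<.035)&(abs(J[...,0])<.07)&(X[...,2]>.008)&(X[...,2]<.056)
        print(n,yc,m.sum(),X[m][:,2].max() if m.any() else 0,J[m].min(0)if m.any() else 0,J[m].max(0)if m.any() else 0)
```

```text
t25.60 [ 0.543 -0.159  0.058] cw rad from start 1.2563 open 13.5 29.99988305848092 [ 3.291  5.644 -0.776] M [ 0.869 -0.577  0.17 ] tau6 0.167 -45.028165806357435
side 75 0 0 0 0
side 0 17 0.03594938561990424 [ 0.0106 -0.0235] [ 0.0291 -0.016 ]
side -75 0 0 0 0
scene 75 141 0.05491909448749954 [0.0205 0.0503] [0.0558 0.0904]
scene 0 137 0.054524637886342764 [ 0.0172 -0.0241] [0.0538 0.0172]
scene -75 132 0.05443133424363489 [ 0.03   -0.0983] [ 0.0544 -0.0587]
```

```bash
python3 -c "
from rig import hand_in
print(hand_in())"
```

```text
the job is handed in; nothing more can be done
None
```

The job is handed in: all three modules sit square on their pads against the fence, within about 1 mm across, and the arm finished still holding the knob at the third click (1.256 rad), 25.6 s into the 67 s limit.

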